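# Right the fallen ink bottle and show it to the inspection camera

## Robot

A 6-joint arm with a two-finger parallel gripper is mounted at the origin on the work surface; the furniture and walls round the work are solid. World frame = base frame: x ahead of the robot, y to its left, z up, the work surface at z = 0. Lengths are in m, angles in rad, forces in N, time in s.
With the tool pointing down it reaches from about 0.375 to 0.9 m from the base axis. Payload 3.1 kg.
Tool frame: the origin (TCP) lies on the centre line of the jaws, within the pads' length; the fingertips stand 19 mm ahead of it and the grasp point (between the pads) is the TCP; z points along the fingers, y is the direction in which the jaws open and shut (so a half turn about z gives the same grasp; the last joint's range is limited). The gripper opens to 85 mm and grips with 20 to 120 N. Pads are 22 mm wide; open, the fingers measure 114 mm over their backs; the gripper's body (76 mm by 85 mm) begins 54 mm behind the grasp point. The pads swing forward as they close: fully open they stand 13 mm farther back than shut.
Start: joints at [-1.5, 0.527, 1.433, -0, 1.181, -0.178], TCP at [0.154, -0.606, 0.25] pointing down, gripper open.
Joint ranges: [-3.08, 3.08], [-0.75, 2.2], [0.22, 2.44], [-1.43, 4.57], [0, 2.65], [-2.85, 2.85]. Speed limits (rad/s): [2.79, 2.79, 3.14, 3.14, 3.14, 3.14].

## Interface

Orientations are given as a unit quaternion [x, y, z, w].
In Python, from station import manip, imaging, workorder gives the robot as it stands.
- The arm moves only by the shell command python3 -m creep 'ROWS' [FORCE]. ROWS is a JSON object of lists of equal length, an entry for each row: "claw": the finger opening in cm, from 0 to 8.54; "dp": the shift along the tool's x, y, z in cm, a list of three; "roll": the turn about the tool's z in rad. In form: {"claw": [claw, ...], "dp": [[dx, dy, dz], ...], "roll": [roll, ...]}. A call has 1 to 12 rows; each row is the pose to reach, as a shift and turn from the pose commanded when the call began, along the tool's axes at that moment; what a row does not reach only later rows make up. A row lasts 1/10 s, in which the tool goes at most 50 mm and 8.59 degrees, less where a joint would pass 70% of its speed; a pose out of reach is approached as far as the arm can. A call with a gripper value outside its range is refused whole. The fingers move at their own pace and stop on an object; FORCE is the grip in N (left out, the last holds). Time passes only in rows, so rows that repeat a pose let the fingers close. It gives the time, the measured TCP pose, the force and the opening at its end, in the units of the state.
- manip.sense(): the state, without advancing time (a new reading comes with each control period).
- imaging.snapshot(name): name is "scene" or "top"; returns a dict with "image" (400x640x3 uint8, red, green, blue), "z_map" (400x640 float32, m along the optical axis (not along the pixel's ray), 0 where there is no reading), "vfov" (degrees; the focal length in pixels is half the picture's height over the tangent of half this angle, whatever the lens; pixels are square), "cx", "cy" (the principal point, pixels), "dist" ([k1, k2, p1, p2, k3] as OpenCV has them; the pictures are not rectified), "R" (3x3) and "t" (3): a world point X has camera coordinates R X + t. Camera axes: x right, y down, z forward; pixel columns grow to the right and rows downward; lengths in m; the calibration is good to about 2 mm. A picture is of the moment at which its call begins.
- workorder.sign_off(): hands the job in, once; it reports no verdict.
The state is a dict: "t": time; "q": joint angles; "qd": joint speeds; "tau": joint torques, N m; "tcp_pos": TCP position; "tool_rot": TCP orientation; "force": force on the tool from outside, world axes, zero at the start; "ft_torque": the same for the moment, N m; "finger_gap": opening from 0.0 (shut) to 1.0 (fully open).
Only numpy, scipy, OpenCV 4.12 (cv2) and the standard library are available. Lean on these libraries where they do the work, as an engineer would, in place of code of your own. Each camera call takes 0.05 s, during which the arm holds its last target.

## Task

The small blue ink bottle has been knocked over on the bench: stand it upright on the bench top and let go of it for a moment so that the ink settles. Then pick it up again and hold it, upright and still, in front of the inspection camera, its middle at lens height straight above the orange ring on the camera's base, one of its two broad sides square to the lens. Finish while still holding it there, and leave the white bottle, the teal jar and the brown mould block where they are.

Things in the scene. Friction and masses are not known exactly. Their poses are not given: they have to be found in the camera images.
- ink_center (a point): Middle of the blue ink bottle (loose, about 70 g), half-way up its 64 mm; 16 mm above the bench lying on a broad side, cap roughly to -y. Block 32 (x) x 40 (y) x 42 (z) mm, on it a round black cap 26 mm across, 22 mm high. z: foot to cap. x: normal to the two broad sides (40 mm wide, 32 mm apart). y: normal to the narrow sides. Let go on its foot within 18 degrees of upright, it rights itself.
- view (a point): Point where the bottle's middle must be held: on the camera's optical axis, 100 mm in front of the lens, 170 mm above the bench, straight above the centre of the orange ring (48 mm across) on the grey base plate. x axis: level, from here towards the lens; z up.
- lens (a point): Centre of the inspection camera's front glass, 170 mm above the bench; axes as the view point's. White camera, 44 mm wide, 36 mm black lens, on a steel post (top at 198 mm) on a grey base plate 240 x 120 x 8 mm fixed to the bench; the plate runs from 50 mm before the view point to 190 mm behind it along x, 60 mm to either side.
- flux: White square plastic bottle 46 x 46 x 71 mm, standing, loose; bystander, not to be moved. Origin at the centre of its underside.
- jar: Teal round jar with lid, 60 mm in diameter, 60 mm high, standing, loose; bystander, not to be moved. Origin at the centre of its underside.
- mould: Brown rubber mould block 50 (x) x 77 (y) x 22 (z) mm, lying, loose; bystander, not to be moved. Origin at the centre of its underside.
There are look-alikes about, which are no part of the job. Of the things that look like the part that bears ink_center, the middle-sized one is meant.

How it is judged:
By the outcome, as a careful person would: the job done as asked, in the order asked, and still so for the second after the job is handed in, while the arm keeps its last pose, push and grip.
It also fails if it takes over 53 s, if anything falls off the work surface, if the arm or the gripper's body presses on something with over 40 N, if the wrist force passes 120 N, or if a joint passes its speed limit or range.

## Working session

There is one attempt and no reset: what is moved stays moved. The work goes in short steps, Python scripts to look and compute and a shell command to move; the robot and the scene stay as the last step left them, time stands still between calls to the robot, and variables do not carry over. Pictures are saved under pics/ and viewed, and the job is handed in when it is done.

```bash
ls; mkdir -p pics; python3 - <<'E'
from station import manip, imaging
import cv2,numpy as np,pickle
print(manip.sense())
for n in("scene","top"):
    s=imaging.snapshot(n); pickle.dump(s,open(f"{n}0.pkl","wb"))
    cv2.imwrite(f"pics/{n}0.png",s["image"][:,:,::-1])
    print(n,s["vfov"],s["cx"],s["cy"],s["dist"],s["R"],s["t"],-np.array(s["R"]).T@s["t"],(s["z_map"]>0).mean())
E
```

```text
pics
{'t': 0.0, 'q': array([-1.50051102e+00,  5.28464304e-01,  1.43388774e+00, -8.04634077e-06,
        1.18138369e+00, -1.78513812e-01]), 'qd': array([ 0.00057072,  0.00159925, -0.00038562,  0.00124179, -0.00187997,
        0.00068514]), 'tau': array([ 1.17452772e-03, -4.42354202e+01, -1.78025597e+01,  4.41954262e-05,
        8.60494998e-03,  4.08992392e-06]), 'tcp_pos': array([ 0.15387093, -0.60507813,  0.24933934]), 'tool_rot': array([ 9.92271589e-01,  1.24080403e-01,  5.42423637e-05, -1.07017180e-03]), 'force': array([ 0.32873457,  0.10568882, -0.03124835]), 'ft_torque': array([-0.03384117,  0.02206437, -0.02055137]), 'finger_gap': 1.0006302334984443}
scene 42.169357267286586 319.4799972124532 204.0189570372612 [-0.11601947  0.          0.          0.          0.        ] [[-0.87955106 -0.47535541  0.0206682 ]
 [-0.23806045  0.40204215 -0.88413197]
 [ 0.41196742 -0.78255949 -0.46677992]] [0.4486366  0.21310606 1.28952465] [-0.08591122  1.13671397  0.78106557] 0.96806640625
top 45.71610032323032 320.1828257846287 200.43462426530198 [0.00751028 0.         0.         0.         0.        ] [[-0.02241963 -0.99972958 -0.00617436]
 [-0.99802018  0.02274344 -0.0586384 ]
 [ 0.05876297  0.00484749 -0.99826019]] [0.05686538 0.47894578 1.34681813] [0.40012942 0.03942844 1.37291065] 0.99590625
```

View pics/scene0.png

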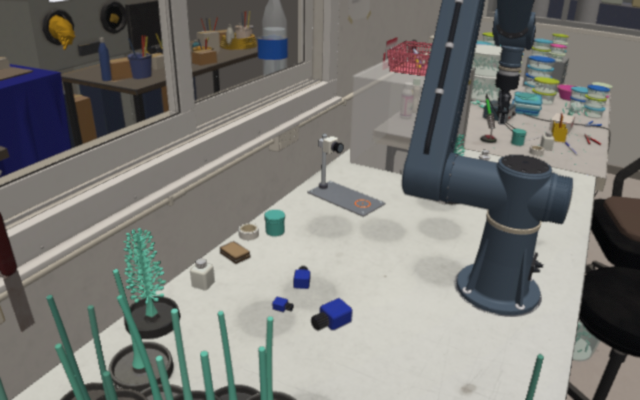

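View pics/top0.png

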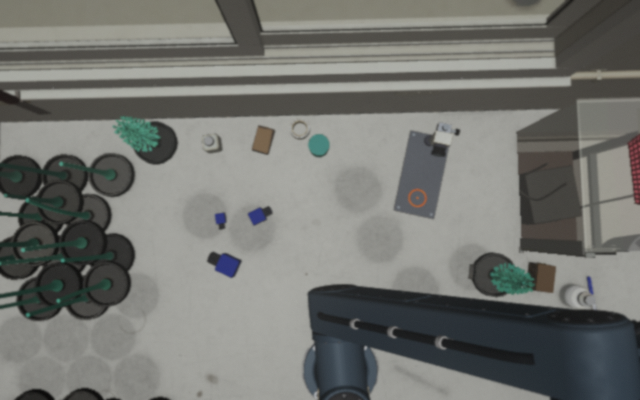

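The scene picture shows three blue bottles lying down. In the top view they are small at (221,219), middle at (260,215) with its cap to the right (-y), and large at (226,264). The ring is at (417,198), the camera at (443,138), the jar at (318,146), the mould at (263,139) and the white bottle at (211,142).

```bash
cat > h.py <<'E'
import numpy as np,cv2,pickle
def K(s):
    f=200/np.tan(np.radians(s["vfov"])/2); return np.array([[f,0,s["cx"]],[0,f,s["cy"]],[0,0,1.]])
def ray(s,uv):
    p=cv2.undistortPoints(np.array(uv,float).reshape(-1,1,2),K(s),np.array(s["dist"])).reshape(-1,2)
    R=np.array(s["R"]); d=np.c_[p,np.ones(len(p))]@R; return -R.T@np.array(s["t"]),d
def plane(s,uv,z):
    o,d=ray(s,uv); return o+d*((z-o[2])/d[:,2])[:,None]
def cloud(s,m):
    v,u=np.nonzero(m); o,d=ray(s,np.c_[u,v]); return o+d*s["z_map"][v,u][:,None]
def tri(s1,u1,s2,u2):
    o1,d1=ray(s1,u1);o2,d2=ray(s2,u2)
    a,b=d1[0]/np.linalg.norm(d1[0]),d2[0]/np.linalg.norm(d2[0])
    l=np.linalg.lstsq(np.c_[a,-b],o2-o1,rcond=None)[0]
    p,q=o1+a*l[0],o2+b*l[1]; return (p+q)/2,np.linalg.norm(p-q)
def proj(s,X):
    R=np.array(s["R"]); return cv2.projectPoints(np.array(X,float).reshape(-1,1,3),cv2.Rodrigues(R)[0],np.array(s["t"],float),K(s),np.array(s["dist"]))[0].reshape(-1,2)
def comps(s,f,box,amin=20):
    hsv=cv2.cvtColor(s["image"],cv2.COLOR_RGB2HSV); m=f(hsv).astype(np.uint8)
    k=np.zeros_like(m); x0,y0,x1,y1=box;k[y0:y1,x0:x1]=1; m*=k
    n,l,st,c=cv2.connectedComponentsWithStats(m)
    return [(st[i],c[i],l==i) for i in range(1,n) if st[i,4]>=amin]
E
python3 - <<'E'
from h import *
S=pickle.load(open("scene0.pkl","rb"));T=pickle.load(open("top0.pkl","rb"))
blue=lambda h:(abs(h[...,0].astype(int)-120)<12)&(h[...,1]>150)
dark=lambda h:(h[...,2]<60)
org=lambda h:((h[...,0]<14))&(h[...,1]>120)&(h[...,2]>90)
for n,s,b,ob in(("top",T,(190,190,300,290),(395,180,440,215)),("scene",S,(260,260,360,335),(340,190,385,215))):
  for nm,f in(("blue",blue),):
    for st,c,m in comps(s,f,b):
        P=cloud(s,m); print(n,nm,st,c.round(1),"cloud med",np.median(P,0).round(4),"zmax",np.percentile(P[:,2],[5,50,95]).round(4), cv2.minAreaRect(np.argwhere(m)[:,::-1].astype(np.float32)))
  for st,c,m in comps(s,org,ob,5):
     print(n,"ring",st,c.round(1),plane(s,[c],0.008).round(4))
for n,s,cr in(("top",T,(190,120,350,290)),("top2",T,(380,110,480,230)),("scene",S,(180,200,380,340)),("scene2",S,(300,120,400,220))):
    x0,y0,x1,y1=cr; im=s["image"][y0:y1,x0:x1,::-1]; k=min(800//(x1-x0),600//(y1-y0))
    cv2.imwrite(f"pics/crop_{n}.png",cv2.resize(im,None,fx=k,fy=k,interpolation=cv2.INTER_NEAREST)); print(n,k)
E
```

```text
top blue [251 210  10  12  47] [255.7 215.8] cloud med [0.4394 0.2285 0.0309] zmax [0.0256 0.0309 0.0343] ((256.0000305175781, 216.00001525878906), (8.9442720413208, 8.944271087646484), 63.43495178222656)
top blue [217 215   7   7  34] [220.  218.1] cloud med [0.436  0.3326 0.0221] zmax [0.0158 0.0221 0.0264] ((220.0, 218.0), (6.0, 6.0), 0.0)
top blue [217 256  20  20 247] [226.7 265.1] cloud med [0.3038 0.3104 0.0421] zmax [0.0379 0.0421 0.0467] ((226.6999969482422, 265.1000061035156), (16.54690170288086, 14.758047103881836), 26.56505012512207)
top ring [409 189  17  18  69] [417.1 197.2] [[ 0.4834 -0.2331  0.008 ]]
scene blue [294 269  15  19 238] [301.5 278.2] cloud med [0.433  0.24   0.0301] zmax [0.0098 0.0301 0.0349] ((301.5230712890625, 277.8153991699219), (13.891890525817871, 18.109071731567383), 7.125016689300537)
scene blue [273 298  14  13 123] [279.4 303.5] cloud med [0.4317 0.3426 0.0214] zmax [0.0087 0.0214 0.0249] ((279.137939453125, 303.3448791503906), (11.554967880249023, 11.817581176757812), 23.198591232299805)
scene blue [321 299  30  30 549] [336.9 312.8] cloud med [0.2911 0.3226 0.0409] zmax [0.015  0.0409 0.0449] ((337.0000305175781, 312.50006103515625), (25.043960571289062, 26.385602951049805), 63.43495178222656)
scene ring [369 202   2   4   6] [369.3 203.5] [[ 0.46   -0.2442  0.008 ]]
top 3
top2 5
scene 4
scene2 6
```

View pics/crop_top.png

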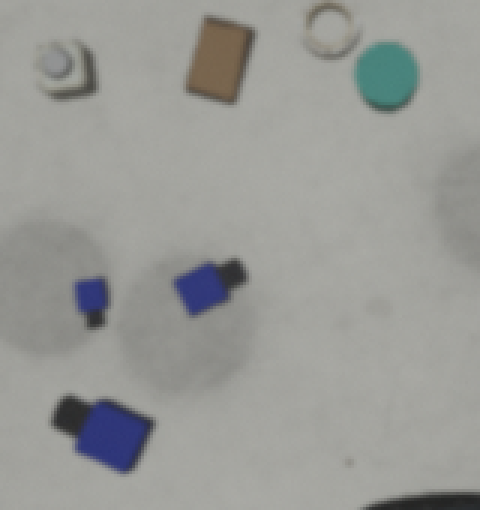

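View pics/crop_top2.png

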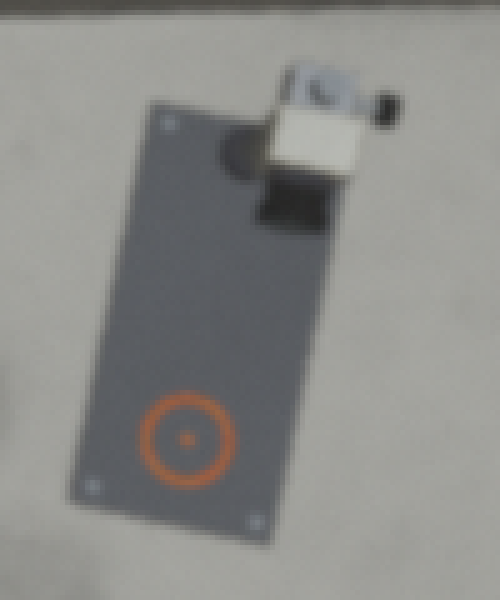

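View pics/crop_scene.png

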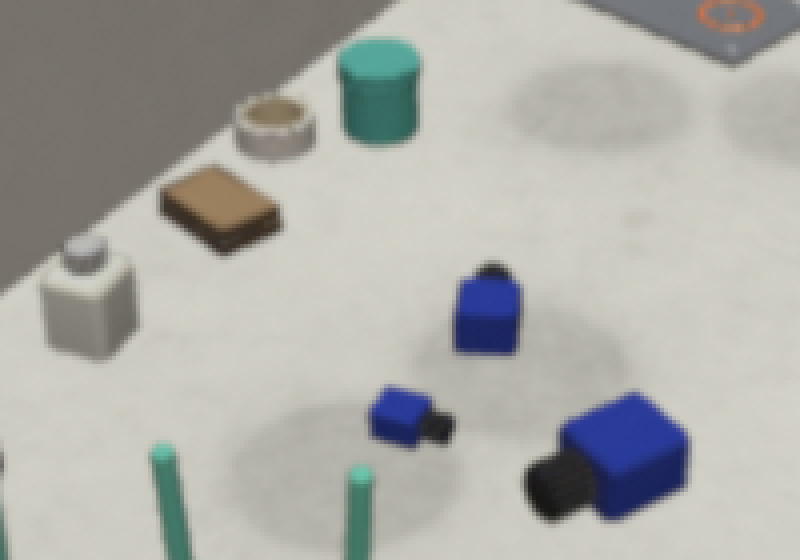

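View pics/crop_scene2.png

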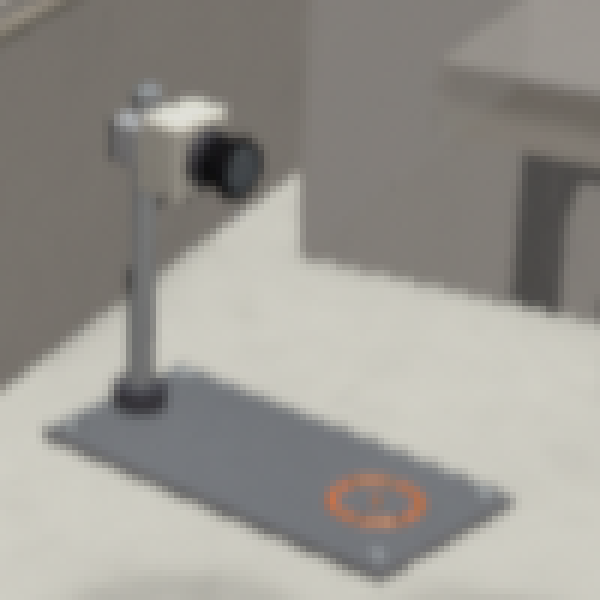

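The crops confirm the layout: the middle bottle's body is at top pixel (258,216), with its cap at about (268,211). The plate's long axis is tilted about 11° in the top picture, and the lens faces the ring. Next I measure positions more exactly and check for obstacles on the way, such as the plant at top (505,275).

```bash
python3 - <<'E'
from h import *
S=pickle.load(open("scene0.pkl","rb"));T=pickle.load(open("top0.pkl","rb"))
blue=lambda h:(abs(h[...,0].astype(int)-120)<14)&(h[...,1]>90)
blk=lambda h:(h[...,2]<75)&(h[...,1]<110)
org=lambda h:((h[...,0]<18))&(h[...,1]>70)&(h[...,2]>90)
def show(n,s,b,f,z,am=20):
    out=[]
    for st,c,m in comps(s,f,b,am):
        cn=max(cv2.findContours(m.astype(np.uint8),0,1)[0],key=cv2.contourArea).reshape(-1,2)
        W=plane(s,cn,z)[:,:2]; r=cv2.minAreaRect((W*1000).astype(np.float32))
        P=cloud(s,m)
        print(n,st,c.round(1),"plane",plane(s,[c],z)[0].round(4),"rect",np.round(r[0],1),np.round(r[1],1),round(r[2],1),"z",np.percentile(P[:,2],[5,50,95]).round(3)); out.append(c)
    return out
bt=show("T blue",T,(240,195,285,235),blue,.032)
ct=show("T cap",T,(255,200,275,220),blk,.029,10)
bs=show("S blue",S,(285,260,315,295),blue,.02)
cs=show("S cap",S,(290,260,315,275),blk,.02,6)
rt=show("T ring",T,(400,180,440,215),org,.008)
rs=show("S ring",S,(345,190,385,215),org,.008)
if rt and rs: print("tri ring",tri(T,[rt[0]],S,[rs[0]]))
print("tri body",tri(T,[bt[0]],S,[bs[0]]))
# plate mask via depth
g=lambda h:(h[...,1]>10)&(h[...,1]<70)&(h[...,2]<125)&(h[...,2]>70)&(h[...,0]>95)
show("T plate",T,(385,120,450,222),g,.008,300)
# heights along top view, obstacle map
v,u=np.mgrid[0:400,0:640]; P=cloud(T,T["z_map"]>0); 
for nm,b in(("plantR",(470,250,540,300)),("box",(520,260,560,295)),("wb",(560,270,600,310)),("cam",(430,120,465,160)),("plantL",(110,110,180,165)),("sticks",(0,150,140,310)),("flux",(200,128,222,156)),("jar",(306,132,332,160)),("mould",(250,124,276,156)),("wall",(0,85,600,118))):
    m=np.zeros((400,640),bool);m[b[1]:b[3],b[0]:b[2]]=1;m&=T["z_map"]>0
    Q=cloud(T,m);Q=Q[Q[:,2]>.015]; print(nm,Q.min(0).round(3),Q.max(0).round(3)) if len(Q) else 0
E
```

```text
T blue [249 208  17  17 176] [256.7 215.9] plane [0.4394 0.2263 0.032 ] rect [439.6 225.9] [34.3 40.4] 25.4 z [0.024 0.031 0.035]
T cap [263 207   8   9  52] [266.7 211.1] plane [0.4525 0.1983 0.029 ] rect [452.4 198. ] [20.4 19. ] 25.4 z [0.022 0.025 0.029]
S blue [294 269  16  19 274] [301.4 278.3] plane [0.4371 0.2299 0.02  ] rect [438.1 228. ] [37.3 75.9] 29.4 z [0.008 0.03  0.035]
S cap [300 267   7   2  12] [303.  267.6] plane [0.4568 0.1879 0.02  ] rect [457.  187.6] [15.3  4.5] 30.2 z [0.025 0.027 0.032]
T ring [408 188  19  20 150] [416.9 197.5] plane [ 0.4825 -0.2325  0.008 ] rect [ 482.6 -232.8] [51.7 54.9] 88.1 z [0.003 0.007 0.012]
S ring [354 199  17   9  70] [362.1 203.2] plane [ 0.4811 -0.2345  0.008 ] rect [ 481.8 -235.6] [51.8 56.6] 25.0 z [0.004 0.007 0.01 ]
tri ring (array([ 0.48152397, -0.23280784,  0.00869513]), np.float64(0.002065078157520006))
tri body (array([0.43911519, 0.22793447, 0.01813989]), np.float64(0.0015268425956089745))
T plate [ 395  132   51   86 2400] [420.1 174.9] plane [ 0.5476 -0.244   0.008 ] rect [ 550.  -248.7] [113.4 232.4] 76.4 z [0.002 0.007 0.012]
plantR [ 0.199 -0.563  0.015] [ 0.331 -0.196  0.596]
box [ 0.213 -0.593  0.015] [ 0.292 -0.43   0.22 ]
wb [ 0.167 -0.686  0.015] [ 0.291 -0.28   0.762]
cam [ 0.577 -0.314  0.017] [ 0.663 -0.24   0.2  ]
plantL [0.596 0.458 0.015] [0.72  0.649 0.243]
sticks [0.186 0.534 0.015] [0.637 0.964 0.3  ]
flux [0.626 0.327 0.015] [0.674 0.376 0.076]
jar [0.605 0.017 0.017] [0.678 0.083 0.07 ]
mould [0.62  0.174 0.015] [0.7   0.239 0.028]
wall [ 0.631 -0.764  0.015] [0.783 0.964 0.34 ]
```

```bash
python3 - <<'E'
from h import *
S=pickle.load(open("scene0.pkl","rb"));T=pickle.load(open("top0.pkl","rb"))
teal=lambda h:(abs(h[...,0].astype(int)-80)<14)&(h[...,1]>70)
for st,c,m in comps(T,teal,(460,240,560,310),15):
    Q=cloud(T,m);print("teal top",st,Q.min(0).round(3),Q.max(0).round(3))
for st,c,m in comps(S,teal,(400,90,600,200),8):
    Q=cloud(S,m);print("teal scene",st,Q.min(0).round(3),Q.max(0).round(3))
for px in((542,278),(577,296),(590,285),(490,260)):
    z=T["z_map"][px[1],px[0]]; o,d=ray(T,[px]); print(px,(o+d[0]*z).round(3))
# plate edges by gradient: subpixel from gray rows
g=cv2.cvtColor(T["image"],cv2.COLOR_RGB2GRAY).astype(float)
L=[];Rr=[]
for r in range(140,206,3):
    row=g[r]; dd=np.gradient(row)
    xl=395+ (410-395)*(209.6-r)/(78.6); w=np.arange(int(xl)-5,int(xl)+7); k=np.clip(-dd[w],0,None); L.append([(k*w).sum()/k.sum(),r])
for r in range(165,212,3):
    row=g[r]; dd=np.gradient(row); xr=434+(219-r)*.2; w=np.arange(int(xr)-5,int(xr)+7); k=np.clip(dd[w],0,None); Rr.append([(k*w).sum()/k.sum(),r])
B=[]
for c in range(400,430,3):
    yb=209.6+(c-394.4)*.24; w=np.arange(int(yb)-5,int(yb)+7); k=np.clip(np.gradient(g[:,c])[w],0,None); B.append([c,(k*w).sum()/k.sum()])
for n,A in(("L",L),("R",Rr),("B",B)):
    W=plane(T,A,.008)[:,:2]; vx,vy,x0,y0=cv2.fitLine(W.astype(np.float32),cv2.DIST_HUBER,0,.001,.001).ravel()
    nrm=np.array([-vy,vx]); ring=np.array([.482,-.2333]); print(n,np.degrees(np.arctan2(vy,vx)),"dist ring",abs(nrm@(ring-[x0,y0])),"resid",np.std((W-[x0,y0])@nrm))
# lens: dark blobs
dark=lambda h:(h[...,2]<60)
for nm,s,b in(("T",T,(425,135,455,160)),("S",S,(325,138,346,156))):
    for st,c,m in comps(s,dark,b,10): print(nm,st,c, np.percentile(cloud(s,m),[10,50,90],axis=0).round(3).tolist())
E
```

```text
teal top [490 263  44  31 975] [ 0.205 -0.543 -0.005] [0.4   0.039 1.373]
teal scene [515  93  25   9 152] [ 0.117 -1.815  0.054] [ 0.246 -1.571  0.09 ]
teal scene [512 129  14  16 176] [-0.086 -1.123  0.004] [0.161 1.137 0.781]
teal scene [453 135  11  19  89] [ 0.158 -0.91   0.03 ] [ 0.348 -0.002  0.344]
teal scene [459 146   5   6  14] [ 0.23 -0.92 -0.  ] [ 0.335 -0.428  0.185]
(542, 278) [ 0.252 -0.553  0.066]
(577, 296) [ 0.204 -0.638  0.079]
(590, 285) [ 0.223 -0.714  0.006]
(490, 260) [ 0.3   -0.433  0.012]
L -13.710728 dist ring 0.06156218744687629 resid 0.00022568436247122925
R -13.730661 dist ring 0.05844892214427077 resid 0.0002465445566499285
B 75.93019 dist ring 0.049813151106079874 resid 0.0004611788702175019
T [432 144  13  12 113] [438.3539823  150.33628319] [[0.581, -0.267, 0.174], [0.59, -0.255, 0.182], [0.6, -0.246, 0.187]]
S [332 143  10  10  58] [335.86206897 146.93103448] [[0.581, -0.255, 0.163], [0.587, -0.248, 0.175], [0.599, -0.241, 0.185]]
```

The view point is (0.482,-0.233) with its x axis at -13.8°, and the lens shows up at about (0.58,-0.256,0.175), as expected. The bottle's body centre is (0.439,0.227), with the cap 32 mm away along -64.7°, matching its given size. The plant near the start is up to about 0.35 m tall, so I rise above it first.

```bash
python3 -m creep '{"claw":[8.5,8.5,8.5,8.5,8.5,8.5,8.5,8.5,8.5,8.5,8.5,8.5],"dp":[[0,0,-5],[0,0,-10],[0,0,-15],[0,0,-20],[0,0,-22],[4,-3,-22],[8,-6,-22],[12,-8.5,-22],[16,-11,-22],[20,-14,-22],[24,-17,-22],[28,-20,-22]],"roll":[0,0,0,0,0,0,0,-0.1,-0.2,-0.3,-0.4,-0.5]}' 20
```

```text
t: 1.3
tcp_pos: [0.3768, -0.341, 0.4699]
tool_rot: [0.93, 0.367, -0.0, -0.0]
force: [1.2, -0.1, 1.1]
finger_gap: 0.994
```

```bash
python3 -m creep '{"claw":[8.5,8.5,8.5,8.5,8.5,8.5,8.5,8.5,8.5,8.5,8.5,8.5],"dp":[[4,-2.7,0],[8,-5.4,0],[12,-8,0],[16,-10.7,0],[20,-13.4,0],[25.4,-16.4,0],[29,-20,4],[32,-23.4,7],[35,-26.7,10],[38.5,-30,13],[42.2,-33.6,16],[42.2,-33.6,20]],"roll":[-0.1,-0.2,-0.3,-0.4,-0.55,-0.7,-0.8,-0.9,-1,-1.1,-1.2,-1.264]}'; python3 - <<'E'
from h import *
from station import manip,imaging
for n in("scene","top"):
    s=imaging.snapshot(n); cv2.imwrite(f"pics/{n}1.png",s["image"][:,:,::-1])
x=manip.sense();print(x["q"],x["tcp_pos"],x["tool_rot"])
E
```

```text
t: 2.5
tcp_pos: [0.4568, 0.1788, 0.2936]
tool_rot: [0.533, 0.846, 0.002, 0.002]
force: [0.8, 0.1, 0.3]
finger_gap: 0.997
[ 1.44674453e-01  2.95439862e-01  1.71894018e+00  9.89274744e-04
  1.13961247e+00 -3.03002218e-01] [0.4516049  0.17821947 0.28787908] [ 0.53267416  0.84629758 -0.00368266 -0.00500773]
```

View pics/scene1.png

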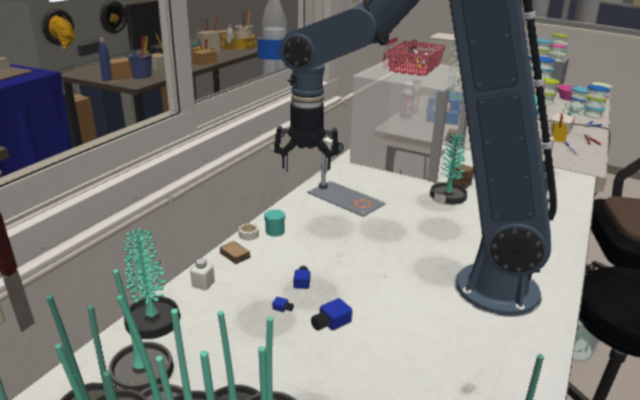

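The scene picture shows the gripper above the work at (305,140), bottle still at (302,278), everything untouched. I now go down.

```bash
python3 -m creep '{"claw":[8.5,8.5,8.5,8.5,8.5,8.5,8.5],"dp":[[0,0,4],[0,0,8],[0,0,12],[0,0,16],[0,0,19],[0,0,19],[0,0,19]],"roll":[0,0,0,0,0,0,0]}'; python3 - <<'E'
from h import *
from station import manip,imaging
for n in("scene",):
    s=imaging.snapshot(n); cv2.imwrite(f"pics/{n}2.png",cv2.resize(s["image"][200:340,200:400,::-1],None,fx=4,fy=4))
x=manip.sense();print(x["tcp_pos"],x["tool_rot"])
E
```

```text
t: 3.3
tcp_pos: [0.4565, 0.1754, 0.1038]
tool_rot: [0.535, 0.845, 0.0, 0.0]
force: [0.7, -0.0, 1.1]
finger_gap: 0.999
[0.45712137 0.17567528 0.10455342] [5.35191755e-01 8.44729617e-01 7.95822043e-04 1.01283552e-03]
```

View pics/scene2.png

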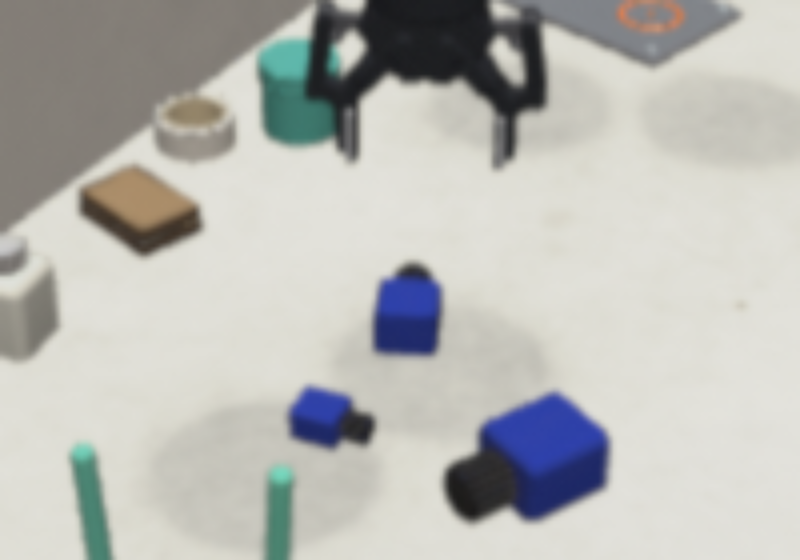

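The picture shows the jaws straddling a line just beyond the cap, which is what I want but about 14 mm short. I correct that and descend.

```bash
python3 -m creep '{"claw":[8.5,8.5,8.5,8.5,8.5,8.5],"dp":[[0.7,0.3,2],[1.3,0.56,4],[1.3,0.56,6],[1.3,0.56,7.5],[1.3,0.56,8.0],[1.3,0.56,8.0]],"roll":[0,0,0,0,0,0]}'; python3 -c "
from station import manip
print(manip.sense()['tcp_pos'])"
```

```text
t: 3.95
tcp_pos: [0.4563, 0.1902, 0.0243]
tool_rot: [0.535, 0.845, 0.001, 0.001]
force: [0.4, -0.0, -0.2]
finger_gap: 0.995
[0.45634408 0.19016567 0.02426081]
```

```bash
python3 -m creep '{"claw":[6,4,3,2,1.5,1.5,1.5,1.5],"dp":[[0,0,0],[0,0,0],[0,0,0],[0,0,0],[0,0,0],[0,0,0],[0,0,0],[0,0,0]],"roll":[0,0,0,0,0,0,0,0]}' 20;  python3 - <<'E'
from h import *
from station import manip,imaging
s=imaging.snapshot("scene"); cv2.imwrite("pics/scene3.png",cv2.resize(s["image"][200:340,200:400,::-1],None,fx=4,fy=4))
x=manip.sense();print(x["tcp_pos"],x["finger_gap"]*85.4,x["force"])
E
```

```text
t: 4.75
tcp_pos: [0.4556, 0.19, 0.0234]
tool_rot: [0.535, 0.845, 0.0, 0.0]
force: [0.5, -2.1, 5.0]
finger_gap: 0.29
[0.4556028  0.18996011 0.02340127] 25.43401901125386 [ 0.30062214 -1.6929795   5.03330547]
```

View pics/scene3.png

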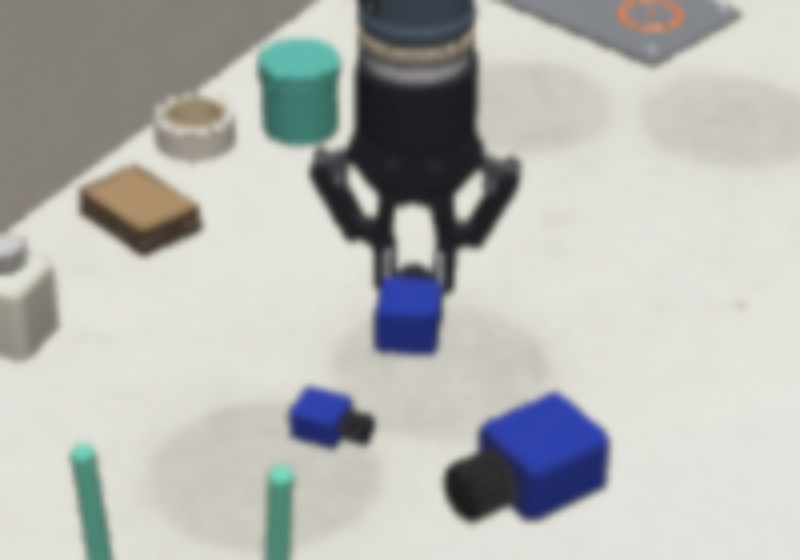

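The jaws hold the cap (gap 25.4 mm, about the cap's 26 mm). I lift briskly, to see whether the bottle swings in the light grip.

```bash
python3 -m creep '{"claw":[1.5,1.5,1.5,1.5,1.5],"dp":[[0,0,-3],[0,0,-8],[0,0,-10],[0,0,-10],[0,0,-10]],"roll":[0,0,0,0,0]}' 20;  python3 - <<'E'
from h import *
from station import manip,imaging
s=imaging.snapshot("scene"); cv2.imwrite("pics/scene4.png",cv2.resize(s["image"][160:300,220:420,::-1],None,fx=4,fy=4))
x=manip.sense();print(x["tcp_pos"],x["finger_gap"]*85.4,x["force"])
E
```

```text
t: 5.3
tcp_pos: [0.4548, 0.1901, 0.1229]
tool_rot: [0.535, 0.845, -0.0, -0.0]
force: [-0.2, -0.2, 0.0]
finger_gap: 0.294
[0.45424868 0.18993923 0.12217726] 24.94342343644222 [-0.18014769 -0.39471002 -0.80278425]
```

View pics/scene4.png

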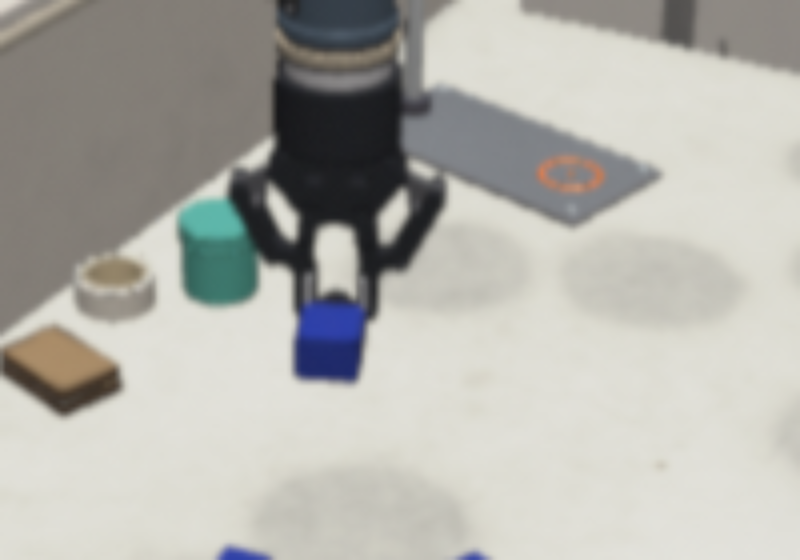

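It does not swing: the scene crop shows the bottle still lying flat in the jaws (blue at about (330,340) in the crop). The tool cannot tilt, so I need a fixed edge to lever on, and the 8 mm plate is bolted down. I'll turn the foot towards the plate's near end, press the lower part of the foot face on the edge, and carry the cap up in an arc over it.

```bash
python3 -m creep '{"claw":[1.5,1.5,1.5,1.5,1.5,1.5,1.5,1.5,1.5,1.5,1.5,1.5],"dp":[[-2,-1.7,0],[-5,-4,0],[-8,-6.5,0],[-11,-9,0],[-14,-11.5,0],[-17,-14,0],[-20,-16.4,0],[-23,-18.8,0],[-26,-21.2,0],[-28.5,-23.3,0],[-30.5,-25,0],[-31.3,-25.6,0]],"roll":[0.14,0.28,0.42,0.56,0.7,0.84,0.98,1.12,1.26,1.4,1.54,1.68]}' 20; python3 -m creep '{"claw":[1.5,1.5,1.5,1.5,1.5,1.5],"dp":[[0,0,0],[0,0,0],[0,0,0],[0,0,0],[0,0,0],[0,0,0]],"roll":[0.14,0.28,0.42,0.56,0.573,0.573]}'; python3 - <<'E'
from h import *
from station import manip,imaging
for n,(x0,y0,x1,y1) in(("scene",(310,130,510,270)),("top",(330,120,530,260))):
    s=imaging.snapshot(n); pickle.dump(s,open(n+"5.pkl","wb")); cv2.imwrite(f"pics/{n}5.png",cv2.resize(s["image"][y0:y1,x0:x1,::-1],None,fx=4,fy=4))
x=manip.sense();q=x["tool_rot"];print(x["t"],x["tcp_pos"],np.degrees(2*np.arctan2(q[1],q[0])),x["finger_gap"]*85.4,x["force"])
E
```

```text
t: 6.55
tcp_pos: [0.3569, -0.2044, 0.1216]
tool_rot: [0.987, 0.161, -0.001, -0.001]
force: [-0.2, -0.8, -0.5]
finger_gap: 0.293
t: 7.15
tcp_pos: [0.3572, -0.2018, 0.1222]
tool_rot: [0.993, -0.119, -0.001, -0.001]
force: [-0.3, -0.3, -0.4]
finger_gap: 0.294
7.25 [ 0.35745353 -0.20203001  0.12257111] -13.652163788973514 24.765381761957038 [-0.65394251  0.18825928 -1.2278688 ]
```

View pics/scene5.png

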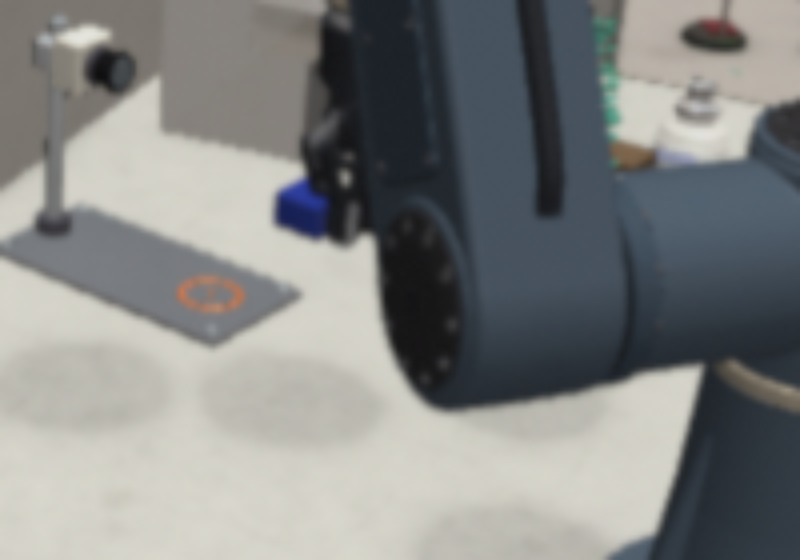

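View pics/top5.png

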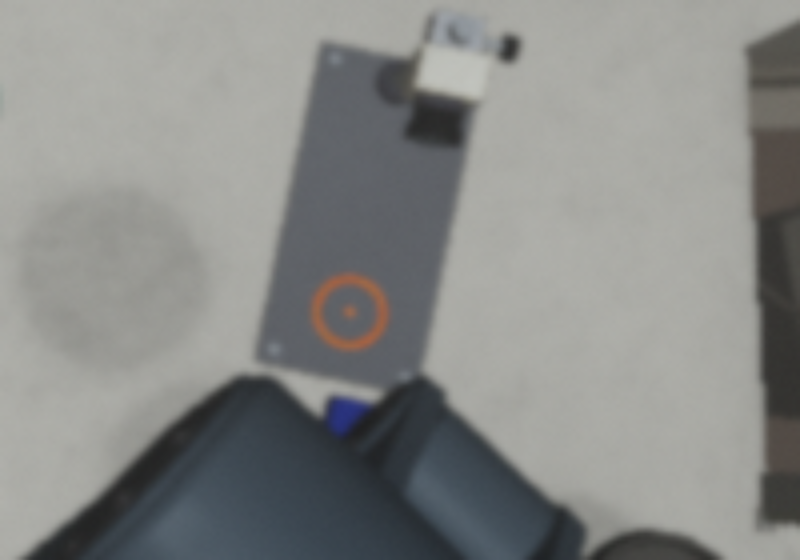

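The bottle hangs level between the jaws, foot facing the plate edge (top crop: blue at (345,415), edge at y≈375). I go down with the foot about 16 mm short of the edge.

```bash
python3 -m creep '{"claw":[1.5,1.5,1.5,1.5,1.5,1.5],"dp":[[0,0,3],[0,0,6],[0,0,8],[0,0,9],[0,0,9.4],[0,0,9.4]],"roll":[0,0,0,0,0,0]}' 20;python3 -m creep '{"claw":[1.5,1.5,1.5],"dp":[[0,0,0.2],[0,0,0.3],[0,0,0.3]],"roll":[0,0,0]}'; python3 - <<'E'
from h import *
from station import manip,imaging
for n,(x0,y0,x1,y1) in(("scene",(340,150,440,250)),):
    s=imaging.snapshot(n); cv2.imwrite(f"pics/{n}6.png",cv2.resize(s["image"][y0:y1,x0:x1,::-1],None,fx=6,fy=6))
x=manip.sense();q=x["tool_rot"];print(x["t"],x["tcp_pos"],x["finger_gap"]*85.4,x["force"],x["ft_torque"])
E
```

```text
t: 7.85
tcp_pos: [0.3578, -0.2024, 0.029]
tool_rot: [0.993, -0.12, -0.0, -0.0]
force: [0.2, -0.4, -0.3]
finger_gap: 0.294
t: 8.15
tcp_pos: [0.358, -0.2026, 0.0267]
tool_rot: [0.993, -0.12, 0.0, 0.0]
force: [-0.3, 0.4, -0.6]
finger_gap: 0.292
8.2 [ 0.35798248 -0.2025724   0.02663113] 24.892955024169645 [ 0.1673667  -0.32485368 -0.07603809] [-0.00721497  0.02683286  0.02156416]
```

View pics/scene6.png

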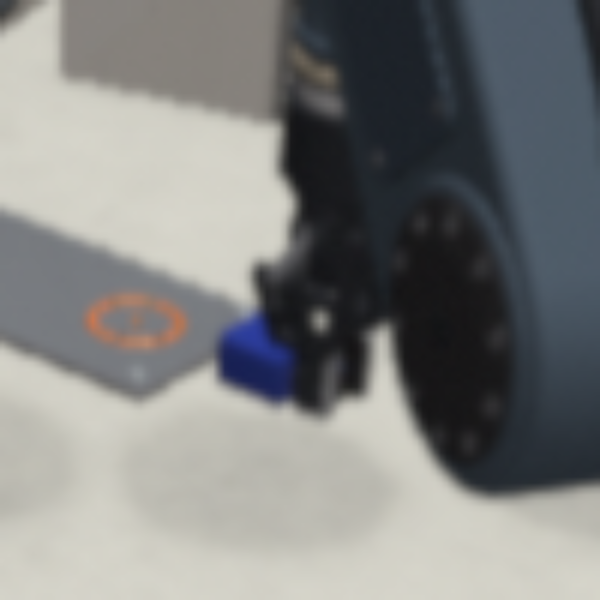

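The bottle (blue at (255,360) in the crop) lies level and low, facing the near edge of the plate at (185,370). I approach until contact.

```bash
python3 -m creep '{"claw":[1.5,1.5,1.5,1.5],"dp":[[0.6,0,0],[1.2,0,0],[1.2,0,0],[1.2,0,0]],"roll":[0,0,0,0]}' 20;python3 -m creep '{"claw":[1.5,1.5],"dp":[[0.2,0,0],[0.2,0,0]],"roll":[0,0]}';python3 -m creep '{"claw":[1.5,1.5],"dp":[[0.2,0,0],[0.2,0,0]],"roll":[0,0]}'
```

```text
t: 8.6
tcp_pos: [0.3698, -0.2053, 0.0262]
tool_rot: [0.993, -0.12, 0.0, 0.0]
force: [-1.0, -0.3, -0.0]
finger_gap: 0.293
t: 8.8
tcp_pos: [0.3715, -0.2058, 0.0261]
tool_rot: [0.993, -0.12, 0.0, 0.0]
force: [0.1, -0.1, 0.1]
finger_gap: 0.294
t: 9.0
tcp_pos: [0.3735, -0.2063, 0.0262]
tool_rot: [0.993, -0.12, 0.0, 0.0]
force: [0.5, -0.1, -0.2]
finger_gap: 0.292
```

```bash
python3 -m creep '{"claw":[1.5,1.5],"dp":[[0.15,0,0],[0.15,0,0]],"roll":[0,0]}';python3 -m creep '{"claw":[1.5,1.5],"dp":[[0.15,0,0],[0.15,0,0]],"roll":[0,0]}'
```

```text
t: 9.2
tcp_pos: [0.3744, -0.2063, 0.0261]
tool_rot: [0.993, -0.12, -0.0, -0.0]
force: [-1.1, 0.3, 0.1]
finger_gap: 0.293
t: 9.4
tcp_pos: [0.3747, -0.2058, 0.0261]
tool_rot: [0.993, -0.12, -0.002, -0.001]
force: [-5.2, -0.4, 0.9]
finger_gap: 0.292
```

Contact is at the expected distance (61 mm from the TCP to the edge), with about 5 N of push. I start the arc with some inward bias.

```bash
python3 -m creep '{"claw":[1.5,1.5,1.5,1.5,1.5,1.5],"dp":[[0.2,0,0],[0.2,0,0],[0.26,0,-0.2],[0.32,0,-0.48],[0.39,0,-0.7],[0.47,0,-0.91]],"roll":[0,0,0,0,0,0]}' 20; python3 - <<'E'
from h import *
from station import manip,imaging
for n,(x0,y0,x1,y1) in(("scene",(340,150,440,250)),):
    s=imaging.snapshot(n); cv2.imwrite(f"pics/{n}7.png",cv2.resize(s["image"][y0:y1,x0:x1,::-1],None,fx=6,fy=6))
x=manip.sense();q=x["tool_rot"];print(x["t"],x["tcp_pos"],x["finger_gap"]*85.4,x["force"],x["ft_torque"])
E
```

```text
t: 10.0
tcp_pos: [0.379, -0.2064, 0.0351]
tool_rot: [0.993, -0.12, -0.002, -0.002]
force: [-5.7, 1.1, -1.1]
finger_gap: 0.29
10.05 [ 0.3791949  -0.20651463  0.03536503] 25.091852815695557 [-5.12541577  1.50651086  0.34392589] [0.24500575 0.98639524 0.03962313]
```

View pics/scene7.png

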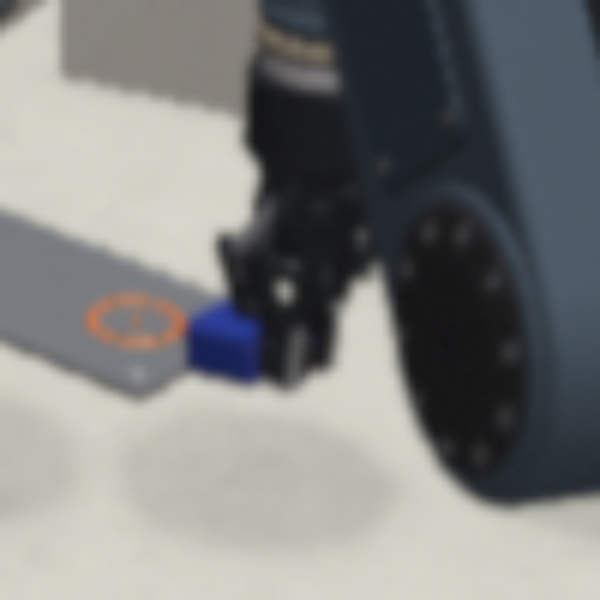

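The body's bottom edge in the picture has changed slope (0.34 to 0.17): it has started to tilt, about 10°. I follow the arc on.

```bash
python3 -m creep '{"claw":[1.5,1.5,1.5,1.5,1.5,1.5,1.5,1.5,1.5,1.5],"dp":[[0.15,0,-0.2],[0.25,0,-0.44],[0.35,0,-0.64],[0.45,0,-0.85],[0.58,0,-1.05],[0.72,0,-1.25],[0.86,0,-1.43],[1.02,0,-1.62],[1.2,0,-1.8],[1.35,0,-1.96]],"roll":[0,0,0,0,0,0,0,0,0,0]}' 20; python3 - <<'E'
from h import *
from station import manip,imaging
for n,(x0,y0,x1,y1) in(("scene",(340,150,440,250)),):
    s=imaging.snapshot(n); cv2.imwrite(f"pics/{n}8.png",cv2.resize(s["image"][y0:y1,x0:x1,::-1],None,fx=6,fy=6))
x=manip.sense();q=x["tool_rot"];print(x["t"],x["tcp_pos"],x["finger_gap"]*85.4,x["force"],x["ft_torque"])
E
```

```text
t: 11.05
tcp_pos: [0.3938, -0.2112, 0.055]
tool_rot: [0.993, -0.12, -0.0, -0.0]
force: [-1.2, 0.4, -0.4]
finger_gap: 0.291
11.1 [ 0.39581677 -0.21272078  0.0554128 ] 25.024546536623394 [ 0.83402275 -0.02152441 -0.21428948] [-0.02707296 -0.03975582  0.02550924]
```

View pics/scene8.png

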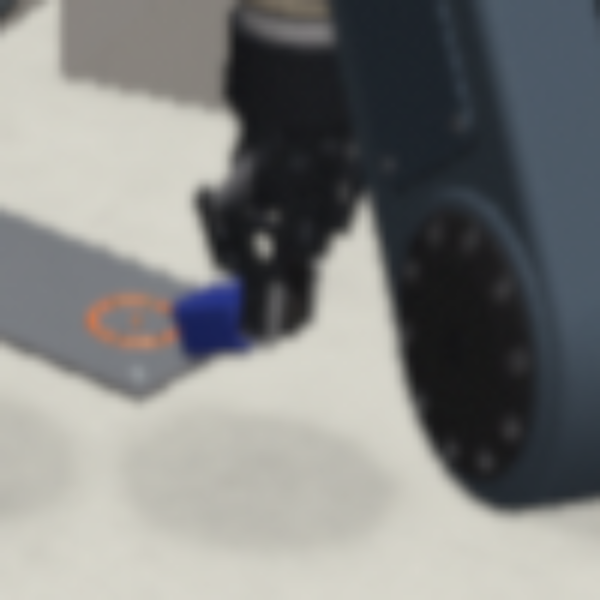

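The tilt has reached roughly 25°, but the foot has slipped over the edge (no force left). I measure the angle by casting the blue outline onto the plane of the near narrow side.

```bash
cat > tilt.py <<'E'
from h import *
from station import manip,imaging
import sys
k=sys.argv[1]
s=imaging.snapshot("scene"); pickle.dump(s,open("st.pkl","wb")); x=manip.sense()
q=x["tool_rot"];a=2*np.arctan2(q[1],q[0]); xt=np.array([np.cos(a),np.sin(a),0]);yt=np.array([np.sin(a),-np.cos(a),0])
print(round(x["t"],2),x["tcp_pos"].round(4),x["finger_gap"]*85.4,x["force"].round(1))
c0=proj(s,x["tcp_pos"])[0].astype(int)
b=(max(c0[0]-40,0),max(c0[1]-30,0),c0[0]+40,c0[1]+50)
blue=lambda h:(abs(h[...,0].astype(int)-120)<14)&(h[...,1]>90)
st,c,m=max(comps(s,blue,b),key=lambda r:r[0][4])
# brighter = top broad face, darker = side; print and cast side contour
hsv=cv2.cvtColor(s["image"],cv2.COLOR_RGB2HSV);v=hsv[...,2][m]
t,_=cv2.threshold(v.reshape(-1,1).astype(np.uint8),0,255,cv2.THRESH_OTSU)
P0=x["tcp_pos"]-.02*yt
for nm,mm in(("all",m),("dark",m&(hsv[...,2]<=t)),("bright",m&(hsv[...,2]>t))):
    if mm.sum()<15: continue
    cn=max(cv2.findContours(mm.astype(np.uint8),0,1)[0],key=cv2.contourArea).reshape(-1,2)
    o,d=ray(s,cn); W=o+d*(((P0-o)@yt)/(d@yt))[:,None]
    uv=np.c_[(W-x["tcp_pos"])@xt,W[:,2]]*1000
    print(nm,mm.sum(),"rect(x from tcp,z)",[np.round(r,1) for r in cv2.minAreaRect(uv.astype(np.float32))],"zmin",uv[:,1].min().round(1),"xmax",uv[:,0].max().round(1))
im=s["image"][b[1]:b[3],b[0]:b[2],::-1]; cv2.imwrite(f"pics/tilt{k}.png",cv2.resize(im,None,fx=7,fy=7,interpolation=cv2.INTER_NEAREST))
E
python3 tilt.py 1
```

```text
11.15 [ 0.3965 -0.2134  0.0555] 24.719945975969154 [ 0.4 -0.3 -0.7]
all 115 rect(x from tcp,z) [array([22.4, 42.4]), array([32.7, 55.3]), np.float64(59.2)] zmin 17.1 xmax 46.5
dark 84 rect(x from tcp,z) [array([20.7, 41. ]), array([29. , 58.8]), np.float64(49.8)] zmin 17.1 xmax 46.2
bright 31 rect(x from tcp,z) [array([30.1, 52.9]), array([ 9.8, 38.4]), np.float64(70.0)] zmin 41.7 xmax 46.5
```

View pics/tilt1.png

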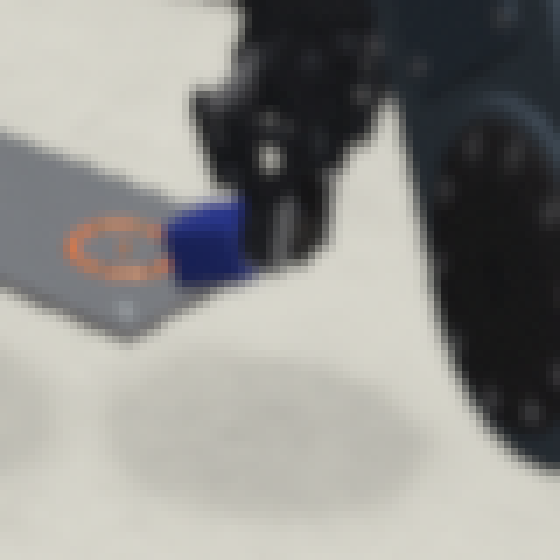

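```bash
python3 - <<'E'
from h import *
s=pickle.load(open("st.pkl","rb"))
def cast(t,pts,a=np.radians(-13.8)):
    t=np.array(t);xt=np.array([np.cos(a),np.sin(a),0]);yt=np.array([np.sin(a),-np.cos(a),0]);P0=t-.02*yt
    o,d=ray(s,pts);W=o+d*(((P0-o)@yt)/(d@yt))[:,None]
    print(np.c_[(W-t)@xt,W[:,2]].round(4).tolist())
cast([.358,-.2026,.0266],[[340+218/6,150+343/6],[340+220/6,150+380/6],[340+292/6,150+402/6]])
cast([.379,-.2064,.0351],[[340+188/6,150+335/6],[340+191/6,150+373/6]])
x0,y0=proj(s,[[.3965,-.2134,.0555]])[0].astype(int)-[40,30]
cast([.3965,-.2134,.0555],[[x0+165/7,y0+220/7],[x0+175/7,y0+285/7],[x0+245/7,y0+275/7]])
# plate near corners check
print(proj(s,[[.482-.0486-.0143,-.233+.0119+.0583,.008]]))
E
```

```text
[[0.0559, 0.0284], [0.0528, 0.0078], [0.0075, 0.0124]]
[[0.0528, 0.0267], [0.0491, 0.0057]]
[[0.0483, 0.0431], [0.0403, 0.0132], [0.0032, 0.0322]]
[[370.95760495 217.35126006]]
```

The tilt is about 22° and the foot's lower corner sits just above and past the plate edge. I back off, lower it below the plate's top again, and take a second bite.

```bash
python3 -m creep '{"claw":[1.5,1.5,1.5,1.5,1.5,1.5],"dp":[[-1,0,0],[-1.5,0,0.4],[-1.5,0,1],[-1.5,0,1],[-1.1,0,1],[-1,0,1]],"roll":[0,0,0,0,0,0]}' 20; python3 tilt.py 2; python3 -m creep '{"claw":[1.5,1.5,1.5],"dp":[[0.3,0,0],[0.4,0,0],[0.4,0,0]],"roll":[0,0,0]}'; python3 -m creep '{"claw":[1.5,1.5],"dp":[[0.2,0,0],[0.2,0,0]],"roll":[0,0]}'
```

```text
t: 11.75
tcp_pos: [0.3848, -0.2092, 0.0449]
tool_rot: [0.993, -0.12, 0.0, 0.0]
force: [-1.0, 0.2, 1.1]
finger_gap: 0.29
11.8 [ 0.3851 -0.2094  0.0449] 24.79734611045423 [-0.3  0.6 -0.6]
all 118 rect(x from tcp,z) [array([24.6, 35.2]), array([35.7, 52. ]), np.float64(69.1)] zmin 10.5 xmax 48.7
dark 82 rect(x from tcp,z) [array([20.7, 32.3]), array([30.3, 56.7]), np.float64(49.5)] zmin 10.5 xmax 48.7
bright 36 rect(x from tcp,z) [array([28.4, 42.8]), array([13. , 38.2]), np.float64(70.0)] zmin 33.0 xmax 45.5
t: 12.1
tcp_pos: [0.3878, -0.2097, 0.0449]
tool_rot: [0.993, -0.12, -0.0, -0.0]
force: [-2.7, -0.1, 1.9]
finger_gap: 0.294
t: 12.3
tcp_pos: [0.3881, -0.2095, 0.045]
tool_rot: [0.993, -0.12, -0.002, -0.001]
force: [-8.4, -2.2, 5.3]
finger_gap: 0.29
```

View pics/tilt2.png

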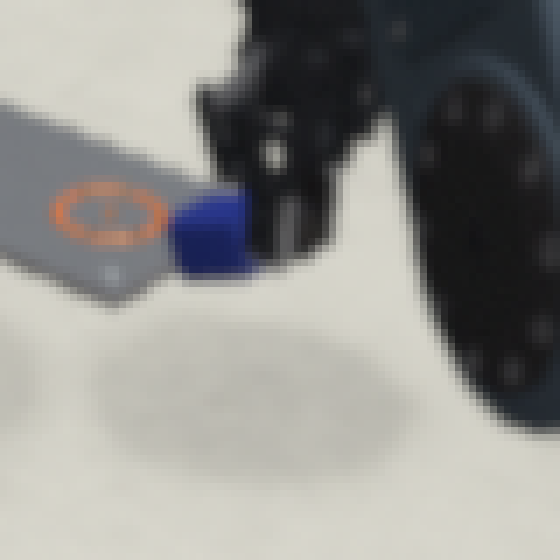

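Firm contact again, and the force direction fits a face tilted about 25°. I continue the arc with a somewhat larger push.

```bash
python3 -m creep '{"claw":[1.5,1.5,1.5,1.5,1.5,1.5,1.5,1.5],"dp":[[0.2,0,0],[0.35,0,-0.15],[0.55,0,-0.37],[0.72,0,-0.58],[0.92,0,-0.79],[1.12,0,-1.0],[1.34,0,-1.19],[1.34,0,-1.19]],"roll":[0,0,0,0,0,0,0,0]}' 20; python3 tilt.py 3
```

```text
t: 13.1
tcp_pos: [0.3973, -0.2092, 0.0562]
tool_rot: [0.993, -0.119, -0.007, -0.004]
force: [-10.9, 0.6, 4.2]
finger_gap: 0.291
13.15 [ 0.3973 -0.2092  0.0561] 25.088212186551207 [-11.6   1.    5.7]
all 96 rect(x from tcp,z) [array([20.5, 37. ]), array([28.5, 50.3]), np.float64(55.0)] zmin 13.1 xmax 42.6
dark 66 rect(x from tcp,z) [array([18.8, 35.7]), array([23.5, 51.4]), np.float64(49.6)] zmin 13.1 xmax 42.6
bright 30 rect(x from tcp,z) [array([22.7, 44.3]), array([14.4, 37.1]), np.float64(59.0)] zmin 35.6 xmax 39.1
```

View pics/tilt3.png

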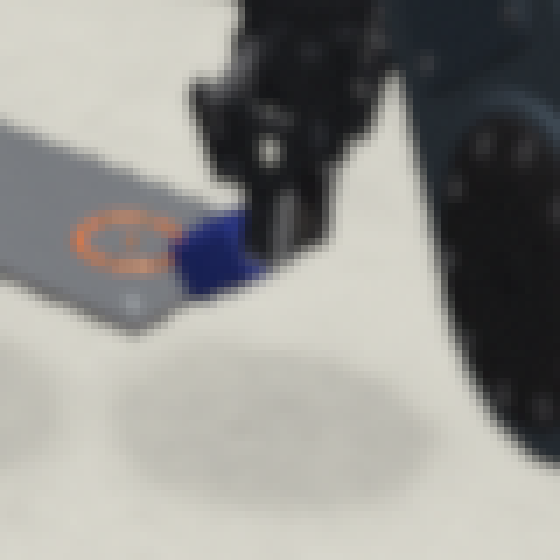

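The tilt is now about 38°, still in contact at about 12 N. I carry on.

```bash
python3 -m creep '{"claw":[1.5,1.5,1.5,1.5,1.5,1.5,1.5],"dp":[[0.25,0,-0.18],[0.48,0,-0.37],[0.72,0,-0.54],[0.95,0,-0.68],[1.2,0,-0.8],[1.45,0,-0.9],[1.45,0,-0.9]],"roll":[0,0,0,0,0,0,0]}' 20; python3 tilt.py 4
```

```text
t: 13.85
tcp_pos: [0.4115, -0.2127, 0.0656]
tool_rot: [0.993, -0.119, -0.007, -0.004]
force: [-11.1, 2.4, 11.4]
finger_gap: 0.292
13.9 [ 0.4115 -0.2127  0.0656] 25.20528899398142 [-11.3   3.1  10.4]
all 108 rect(x from tcp,z) [array([ 8.6, 42.4]), array([31. , 64.1]), np.float64(36.3)] zmin 13.1 xmax 35.6
dark 81 rect(x from tcp,z) [array([11. , 38.4]), array([27.5, 55.5]), np.float64(43.9)] zmin 13.1 xmax 35.6
bright 27 rect(x from tcp,z) [array([ 9.5, 45.8]), array([26., 21.]), np.float64(41.6)] zmin 40.5 xmax 25.3
```

View pics/tilt4.png

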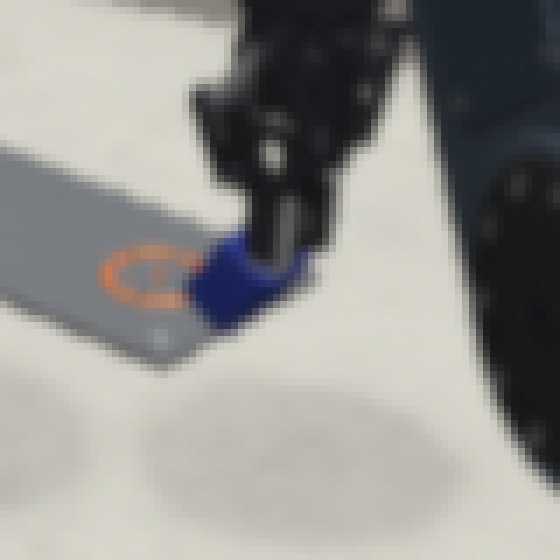

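The tilt is now about 52°, still pressing along the bottle's axis. I continue to near upright.

```bash
python3 -m creep '{"claw":[1.5,1.5,1.5,1.5,1.5,1.5,1.5],"dp":[[0.3,0,-0.12],[0.58,0,-0.22],[0.85,0,-0.28],[1.12,0,-0.34],[1.4,0,-0.38],[1.65,0,-0.42],[1.75,0,-0.42]],"roll":[0,0,0,0,0,0,0]}' 20; python3 tilt.py 5
```

```text
t: 14.6
tcp_pos: [0.4326, -0.2194, 0.0702]
tool_rot: [0.993, -0.12, -0.002, -0.001]
force: [-2.9, 2.9, 7.0]
finger_gap: 0.295
14.65 [ 0.4328 -0.2195  0.0702] 24.69241176066537 [-2.8  2.6  7.9]
all 144 rect(x from tcp,z) [array([-4.3, 44.6]), array([43.1, 66.6]), np.float64(12.2)] zmin 14.0 xmax 22.1
dark 113 rect(x from tcp,z) [array([-2.9, 33. ]), array([35.6, 53.4]), np.float64(79.0)] zmin 14.0 xmax 22.1
bright 31 rect(x from tcp,z) [array([-7.6, 56. ]), array([13.1, 48.4]), np.float64(70.4)] zmin 46.2 xmax 16.3
```

View pics/tilt5.png

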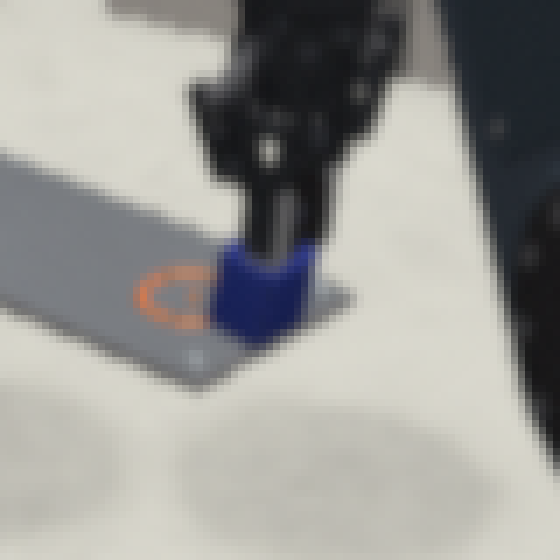

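It is nearly upright, with the sides close to vertical in the picture and about 10° of lean left. I lift it clear of the plate, carry it 15 cm to the plate's +y side, and set it on the bench.

```bash
python3 -m creep '{"claw":[1.5,1.5,1.5,1.5,1.5,1.5,1.5,1.5,1.5,1.5,1.5],"dp":[[0,0,-1.5],[0,0,-3],[0,-2,-3],[0,-5,-3],[0,-8,-3],[0,-11,-3],[0,-13.5,-3],[0,-15,-3],[0,-15,-2],[0,-15,-1],[0,-15,-1]],"roll":[0,0,0,0,0,0,0,0,0,0,0]}' 20; python3 tilt.py 6
```

```text
t: 15.75
tcp_pos: [0.4691, -0.0758, 0.0783]
tool_rot: [0.993, -0.12, -0.001, -0.0]
force: [-0.8, 0.1, 0.5]
finger_gap: 0.293
15.8 [ 0.4692 -0.0761  0.0788] 25.457907734100928 [ 0.1  0.9 -0.3]
all 149 rect(x from tcp,z) [array([-9.3, 52.1]), array([40.4, 71.7]), np.float64(61.6)] zmin 23.8 xmax 19.0
dark 112 rect(x from tcp,z) [array([-6.9, 44.2]), array([31.2, 58.9]), np.float64(68.9)] zmin 23.8 xmax 19.0
bright 37 rect(x from tcp,z) [array([-9.7, 64.4]), array([16.6, 53.5]), np.float64(65.3)] zmin 54.4 xmax 15.8
```

View pics/tilt6.png

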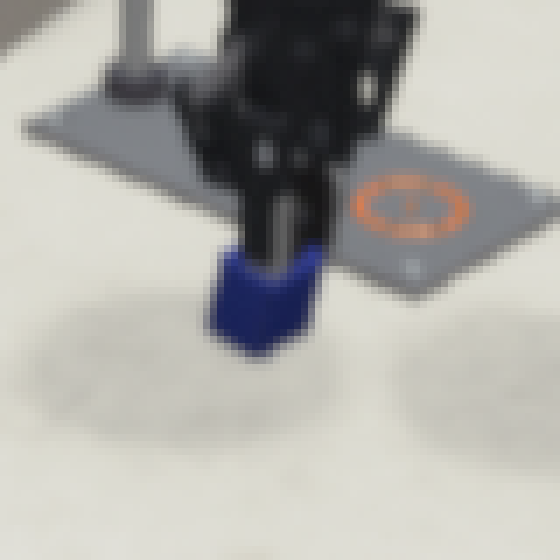

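It is held about 15° off upright (sides lean from (225,255) to (207,325)). I touch the bench with the foot's back edge and slide the hand forward under light pressure to true it.

```bash
python3 -m creep '{"claw":[1.5,1.5,1.5],"dp":[[0,0,0.6],[0,0,1.1],[0,0,1.1]],"roll":[0,0,0]}' 20; for i in 1 2 ; do python3 -m creep '{"claw":[1.5,1.5],"dp":[[0,0,0.2],[0,0,0.2]],"roll":[0,0]}'; done
```

```text
t: 16.1
tcp_pos: [0.4693, -0.0757, 0.0683]
tool_rot: [0.993, -0.12, -0.001, -0.0]
force: [-0.6, 0.6, -0.9]
finger_gap: 0.295
t: 16.3
tcp_pos: [0.4697, -0.0754, 0.0669]
tool_rot: [0.993, -0.12, -0.0, -0.0]
force: [-0.4, -0.4, -0.3]
finger_gap: 0.294
t: 16.5
tcp_pos: [0.4698, -0.0753, 0.0649]
tool_rot: [0.993, -0.12, 0.0, -0.0]
force: [-0.2, -0.3, -0.8]
finger_gap: 0.294
```

```bash
for i in 1 2 3; do python3 -m creep '{"claw":[1.5,1.5],"dp":[[0,0,0.15],[0,0,0.15]],"roll":[0,0]}' | grep -E "pos|force"; done
```

```text
tcp_pos: [0.4697, -0.0753, 0.0634]
force: [-0.1, 0.8, -0.3]
tcp_pos: [0.4702, -0.0754, 0.0627]
force: [-0.5, 1.2, 5.9]
tcp_pos: [0.4707, -0.0756, 0.0623]
force: [-0.8, 0.3, 16.2]
```

```bash
python3 -m creep '{"claw":[1.5,1.5,1.5,1.5,1.5,1.5],"dp":[[0.3,0,0],[0.6,0,0.05],[0.9,0,0.1],[1.2,0,0.15],[1.5,0,0.15],[1.5,0,0.15]],"roll":[0,0,0,0,0,0]}' 20; python3 tilt.py 7
```

```text
t: 17.7
tcp_pos: [0.4781, -0.0772, 0.061]
tool_rot: [0.993, -0.119, -0.007, -0.001]
force: [-13.4, -1.4, 29.3]
finger_gap: 0.297
17.75 [ 0.4781 -0.0772  0.061 ] 25.028030761820375 [-12.8  -0.2  28.9]
all 155 rect(x from tcp,z) [array([-9.8, 36.6]), array([58.5, 46. ]), np.float64(86.7)] zmin 6.6 xmax 13.1
dark 131 rect(x from tcp,z) [array([-10.2,  30.2]), array([45.6, 46. ]), np.float64(86.7)] zmin 6.6 xmax 12.8
bright 24 rect(x from tcp,z) [array([-24.2,  56.3]), array([ 7.7, 20.7]), np.float64(49.5)] zmin 48.6 xmax -17.0
```

View pics/tilt7.png

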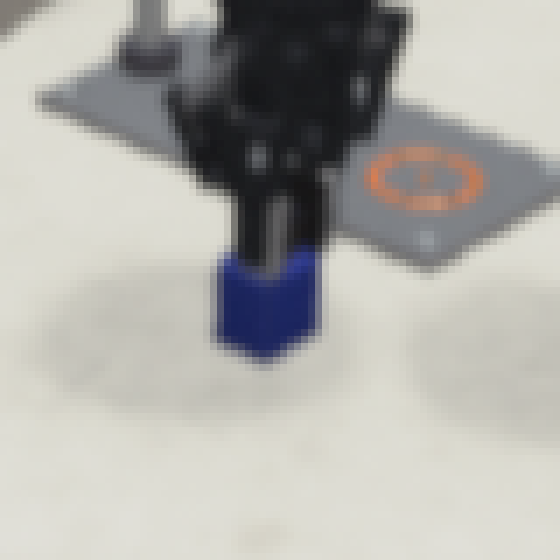

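It now stands with its sides vertical (edges at x≈217 and 318 in the crop). I take the pressure off and let go.

```bash
python3 -m creep '{"claw":[1.5,1.5,1.5],"dp":[[-0.2,0,-0.25],[-0.35,0,-0.4],[-0.35,0,-0.4]],"roll":[0,0,0]}' 20; python3 -m creep '{"claw":[2.6,3,4,6,8.5,8.5,8.5],"dp":[[0,0,0],[0,0,0],[0,0,0],[0,0,0],[0,0,0],[0,0,0],[0,0,0]],"roll":[0,0,0,0,0,0,0]}' 20; python3 tilt.py 8
```

```text
t: 18.05
tcp_pos: [0.4812, -0.0782, 0.0631]
tool_rot: [0.993, -0.12, 0.0, 0.0]
force: [-1.1, -0.3, -0.7]
finger_gap: 0.291
t: 18.75
tcp_pos: [0.481, -0.0781, 0.063]
tool_rot: [0.993, -0.12, 0.0, 0.0]
force: [0.7, -0.3, -0.4]
finger_gap: 0.993
18.8 [ 0.4809 -0.0781  0.063 ] 85.03439506315404 [-0.2  0.3 -0.4]
all 168 rect(x from tcp,z) [array([-8.6, 34.5]), array([37.8, 69.9]), np.float64(49.0)] zmin 6.4 xmax 17.5
dark 134 rect(x from tcp,z) [array([-8.8, 28.8]), array([34.7, 60.9]), np.float64(68.7)] zmin 6.4 xmax 17.5
bright 34 rect(x from tcp,z) [array([-13.2,  50.1]), array([11.5, 42.4]), np.float64(58.6)] zmin 39.4 xmax 6.5
```

View pics/tilt8.png

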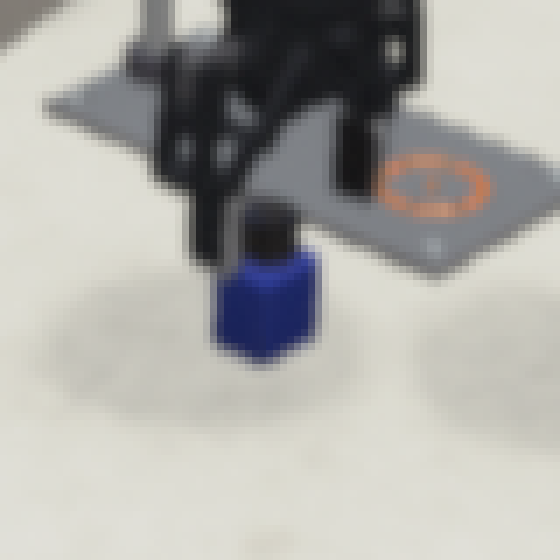

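Standing upright on its own, cap and body both visible and vertical in the picture. I raise the hand, give the ink over a second, and measure the bottle.

```bash
python3 -m creep '{"claw":[8.5,8.5,8.5,8.5,8.5,8.5,8.5,8.5,8.5,8.5,8.5,8.5],"dp":[[0,0,-1],[0,0,-3],[0,0,-6],[0,0,-6],[0,0,-6],[0,0,-6],[0,0,-6],[0,0,-6],[0,0,-6],[0,0,-6],[0,0,-6],[0,0,-6]],"roll":[0,0,0,0,0,0,0,0,0,0,0,0]}' 20; python3 - <<'E'
from h import *
from station import manip,imaging
x=manip.sense();print(x["t"],x["tcp_pos"])
blue=lambda h:(abs(h[...,0].astype(int)-120)<14)&(h[...,1]>90)
blk=lambda h:(h[...,2]<75)&(h[...,1]<110)
for n in("scene","top"):
    s=imaging.snapshot(n);pickle.dump(s,open(n+"9.pkl","wb"))
    c=proj(s,[.475,-.077,.03])[0].astype(int); b=(c[0]-30,c[1]-30,c[0]+30,c[1]+30)
    cv2.imwrite(f"pics/{n}9.png",cv2.resize(s["image"][b[1]:b[3],b[0]:b[2],::-1],None,fx=9,fy=9,interpolation=cv2.INTER_NEAREST))
    print(n,"origin",b[:2])
    for st,cc,m in comps(s,blue,b,10): print("blue",st,cc.round(1),cloud(s,m).mean(0).round(4),"at z.02",plane(s,[cc],.021).round(4))
    for st,cc,m in comps(s,blk,b,10): print("blk",st,cc.round(1),"at z.053",plane(s,[cc],.053).round(4))
E
```

```text
t: 20.0
tcp_pos: [0.4809, -0.0781, 0.1229]
tool_rot: [0.993, -0.12, -0.0, -0.0]
force: [0.2, -0.4, -0.6]
finger_gap: 0.998
20.0 [ 0.48090753 -0.07809382  0.12290014]
scene origin (np.int64(312), np.int64(188))
blue [332 213  14  15 177] [338.5 219.7] [ 0.4836 -0.0676  0.0277] at z.02 [[ 0.4887 -0.0784  0.021 ]]
blk [329 188   5   8  39] [331.1 191.4] at z.053 [[ 0.5657 -0.1775  0.053 ]]
blk [336 206   8   8  52] [339.1 209.5] at z.053 [[ 0.4901 -0.0829  0.053 ]]
top origin (np.int64(333), np.int64(170))
blk [ 337  170   56   60 1684] [364.5 208.1] at z.053 [[ 0.4535 -0.0771  0.053 ]]
blk [373 170  20   8  55] [384.1 172.8] at z.053 [[ 0.5512 -0.1345  0.053 ]]
```

View pics/scene9.png

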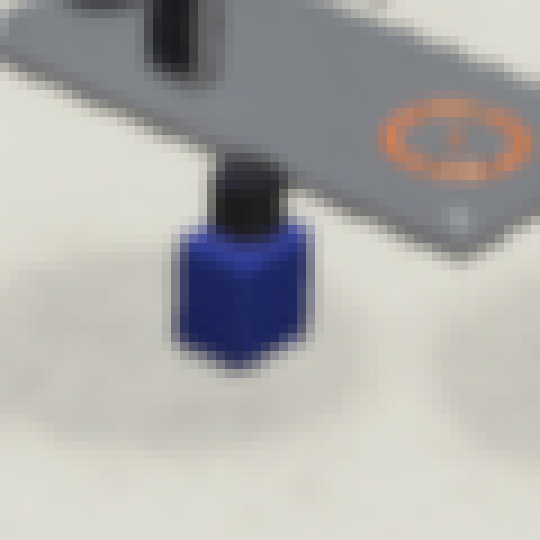

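View pics/top9.png

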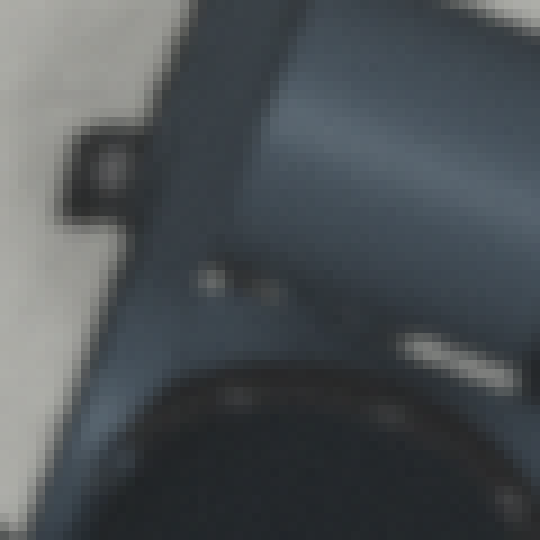

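```bash
python3 - <<'E'
from h import *
s=pickle.load(open("scene9.pkl","rb"))
pts=np.array([[175,335],[236,367],[311,332]])/9+[312-.5,188-.5]
W=plane(s,pts,0.)[:,:2]; print(W.round(4)); c=(W[0]+W[2])/2
e1=W[0]-W[1];e2=W[2]-W[1]
print("edges",np.linalg.norm(e1),np.degrees(np.arctan2(*e1[::-1])),np.linalg.norm(e2),np.degrees(np.arctan2(*e2[::-1])),"centre",c)
# top of body corners at .042 and cap top
pts=np.array([[178,243],[311,236]])/9+[311.5,187.5];W=plane(s,pts,.042)[:,:2];print("top centre",W.mean(0))
t=np.array([.4809,-.0781]);a=np.radians(-13.8);xt=np.array([np.cos(a),np.sin(a)]);yt=np.array([np.sin(a),-np.cos(a)])
for cc in(c,W.mean(0)): print("rel tcp",((cc-t)@xt).round(4),((cc-t)@yt).round(4))
E
```

```text
[[ 0.5105 -0.0732]
 [ 0.4835 -0.0647]
 [ 0.4721 -0.098 ]]
edges 0.028337977034100216 -17.465094905250403 0.0352224495608038 -108.82191362218937 centre [ 0.49128741 -0.08558954]
top centre [ 0.48728389 -0.07513731]
rel tcp 0.0119 0.0048
rel tcp 0.0055 -0.0044
```

The bottle stands at about (0.489,-0.080), some 7 mm ahead of the TCP, with its broad normal near -14…-18°. I go down over the body's narrow sides and grip.

```bash
python3 -m creep '{"claw":[8.5,8.5,8.5,8.5,8.5,8.5,8.5],"dp":[[0.7,0,0],[0.7,0,3],[0.7,0,6],[0.7,0,8],[0.7,0,9],[0.7,0,9.3],[0.7,0,9.3]],"roll":[0,0,0,0,0,0,0]}' 30; python3 -m creep '{"claw":[7,5.5,4.5,3.5,3,3,3,3],"dp":[[0,0,0],[0,0,0],[0,0,0],[0,0,0],[0,0,0],[0,0,0],[0,0,0],[0,0,0]],"roll":[0,0,0,0,0,0,0,0]}' 30; python3 tilt.py 10
```

```text
t: 20.8
tcp_pos: [0.4881, -0.0799, 0.03]
tool_rot: [0.993, -0.12, 0.0, 0.0]
force: [0.3, -0.1, 0.7]
finger_gap: 0.995
t: 21.6
tcp_pos: [0.4882, -0.0799, 0.0308]
tool_rot: [0.993, -0.12, 0.001, 0.0]
force: [-0.5, -0.0, 6.0]
finger_gap: 0.465
21.65 [ 0.4882 -0.0799  0.0308] 39.963329373329195 [-0.3  0.3  6.1]
all 112 rect(x from tcp,z) [array([-25.7,  39.7]), array([28.2, 67.6]), np.float64(9.4)] zmin 7.9 xmax -6.4
dark 90 rect(x from tcp,z) [array([-25.7,  39.7]), array([28.2, 67.6]), np.float64(9.4)] zmin 7.9 xmax -6.4
bright 22 rect(x from tcp,z) [array([-26.3,  54.2]), array([ 7.8, 32.3]), np.float64(49.7)] zmin 40.8 xmax -16.0
```

View pics/tilt10.png

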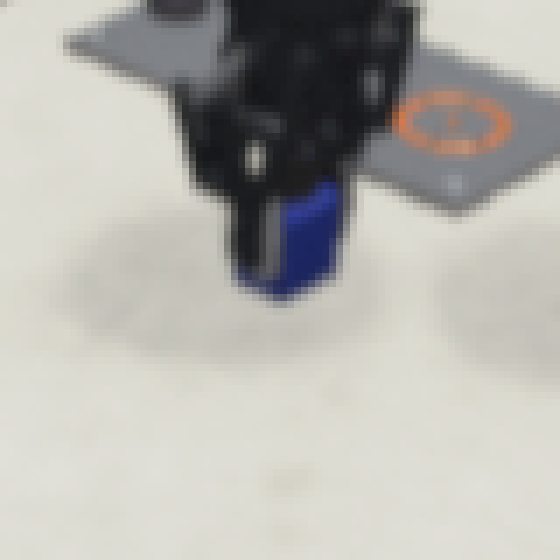

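The gap of 40.0 mm is a flat grip on the narrow sides. I lift gently and carry it to the view point.

```bash
python3 -m creep '{"claw":[3,3,3,3,3,3,3,3,3,3,3,3],"dp":[[0,0,-1],[0,0,-3],[0,0,-6],[0,0,-9],[0,0,-12],[0.3,1.5,-13.8],[0.8,4,-13.8],[1.4,7,-13.8],[2,10,-13.8],[2.6,13,-13.8],[3.05,15,-13.8],[3.05,15,-13.8]],"roll":[0,0,0,0,0,0,0,0,0,0,0,0]}' 30;python3 -m creep '{"claw":[3,3,3],"dp":[[0,0,0],[0,0,0],[0,0,0]],"roll":[0,0,0]}' 30; python3 - <<'E'
from h import *
from station import manip,imaging
x=manip.sense();q=x["tool_rot"];print(x["t"],x["tcp_pos"],np.degrees(2*np.arctan2(q[1],q[0])),x["finger_gap"]*85.4,x["force"])
for n in("scene","top"):
    s=imaging.snapshot(n);pickle.dump(s,open(n+"11.pkl","wb"))
    c=proj(s,[.482,-.233,.17])[0].astype(int); b=(c[0]-50,c[1]-35,c[0]+50,c[1]+40)
    cv2.imwrite(f"pics/{n}11.png",cv2.resize(s["image"][b[1]:b[3],b[0]:b[2],::-1],None,fx=8,fy=8,interpolation=cv2.INTER_NEAREST))
    print(n,"origin",b[:2])
E
```

```text
t: 22.85
tcp_pos: [0.482, -0.2357, 0.1685]
tool_rot: [0.993, -0.121, 0.001, 0.001]
force: [0.5, -0.3, -0.2]
finger_gap: 0.464
t: 23.15
tcp_pos: [0.4814, -0.2314, 0.168]
tool_rot: [0.993, -0.119, -0.0, -0.0]
force: [-0.3, 0.2, -1.0]
finger_gap: 0.465
23.15 [ 0.48144769 -0.23137145  0.16800714] -13.688818411389288 39.744335215028684 [-0.25645117  0.23100646 -1.01828303]
scene origin (np.int64(314), np.int64(121))
top origin (np.int64(379), np.int64(158))
```

View pics/scene11.png

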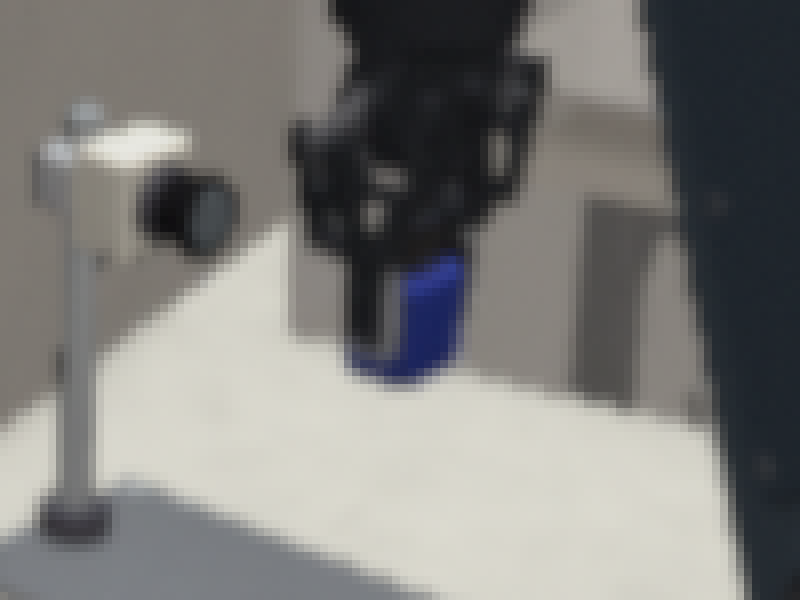

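View pics/top11.png

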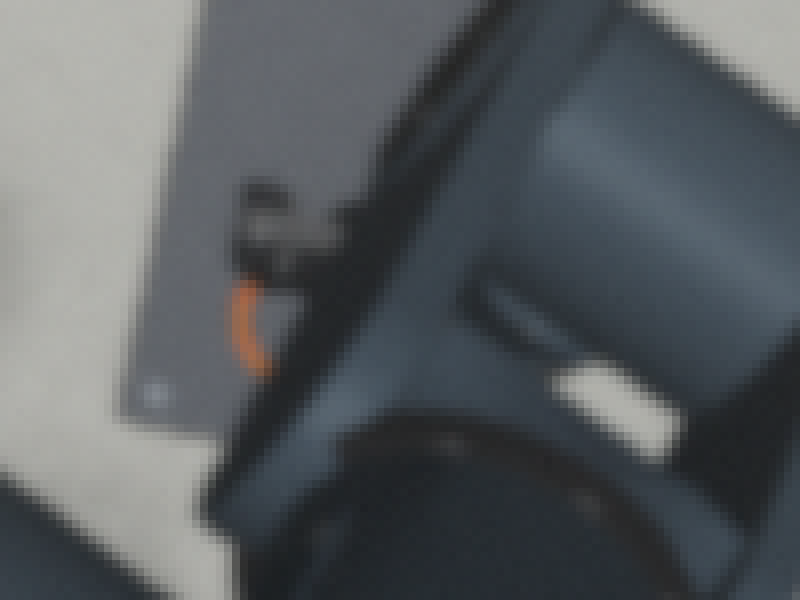

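```bash
python3 - <<'E'
from h import *
s=pickle.load(open("scene11.pkl","rb"))
t=np.array([.4814,-.2320,.168]);a=np.radians(-13.8);xt=np.array([np.cos(a),np.sin(a)]);yt=np.array([np.sin(a),-np.cos(a)])
zf=.168-.0305
def cv(p): return np.array(p,float)/8+[314-.5,121-.5]
W=plane(s,cv([[344,372],[400,387],[462,364]]),zf)[:,:2]
print("bottom corners rel tcp (x,y)",np.c_[(W-t[:2])@xt,(W-t[:2])@yt].round(4).tolist(),"exp ±.016,±.020")
W2=plane(s,cv([[470,255]]),zf+.042)[:,:2]; print("top right(-16,+20):",np.c_[(W2-t[:2])@xt,(W2-t[:2])@yt].round(4))
# blue mask outline
hsv=cv2.cvtColor(s["image"],cv2.COLOR_RGB2HSV)
m=((abs(hsv[...,0].astype(int)-120)<14)&(hsv[...,1]>90)).astype(np.uint8); m[:,:340]=0;m[:140]=0;m[175:]=0;m[:,380:]=0
for r in range(150,172): 
    u=np.nonzero(m[r])[0]
    if len(u): print(r,u.min(),u.max(),end=" | ")
# predicted outline for offset 0
for off in(0,-.004):
    P=[[*(t[:2]+xt*(x+off)+yt*y),zf+z] for z in(0,.042) for x,y in((.016,-.02),(-.016,-.02),(-.016,.02))]
    print("\noff",off,proj(s,P).round(1).tolist())
E
```

```text
bottom corners rel tcp (x,y) [[0.0143, -0.02], [-0.0099, -0.0159], [-0.0135, 0.0188]] exp ±.016,±.020
top right(-16,+20): [[-0.0083  0.0262]]
152 369 370 | 153 368 371 | 154 365 371 | 155 365 371 | 156 364 371 | 157 364 371 | 158 364 371 | 159 364 371 | 160 364 370 | 161 364 370 | 162 364 370 | 163 364 370 | 164 364 370 | 165 364 369 | 166 359 368 | 167 362 366 | 
off 0 [[356.1, 166.8], [364.2, 169.8], [372.1, 166.1], [356.8, 154.2], [365.1, 157.1], [373.0, 153.6]]

off -0.004 [[357.1, 167.2], [365.3, 170.2], [373.2, 166.5], [357.8, 154.6], [366.1, 157.5], [374.1, 153.9]]
```

Corners in the picture (356.5, 363.5, 371.2) match those predicted from the TCP (356.1, 364.2, 372.1) to about 2 mm, so the bottle is centred and upright in the jaws. I settle, then trim.

```bash
python3 -m creep '{"claw":[3,3,3,3,3],"dp":[[0,0.05,-0.1],[0,0.1,-0.1],[0,0.1,-0.1],[0,0.1,-0.1],[0,0.1,-0.1]],"roll":[0,0,0,0,0]}' 30; python3 - <<'E'
from h import *
from station import manip,imaging
s=imaging.snapshot("scene"); x=manip.sense();q=x["tool_rot"]
print(x["t"],x["tcp_pos"],np.degrees(2*np.arctan2(q[1],q[0])),x["finger_gap"]*85.4,x["qd"].round(4))
v=np.array([.482,-.2333]);a=np.radians(-13.8);xt=np.array([np.cos(a),np.sin(a)]);yt=np.array([np.sin(a),-np.cos(a)])
d=v-x["tcp_pos"][:2];print("to go",d@xt,d@yt)
print("lens pred",proj(s,[*(v+.1*xt),.17]),"seen ~",(339.75-.5,147.75-.5))
pickle.dump(s,open("scene12.pkl","wb"));cv2.imwrite("pics/scene12.png",s["image"][:,:,::-1])
E
```

```text
t: 23.75
tcp_pos: [0.4814, -0.2337, 0.169]
tool_rot: [0.993, -0.12, -0.0, -0.0]
force: [0.2, 0.2, -1.4]
finger_gap: 0.462
23.8 [ 0.48140547 -0.23371565  0.16893144] -13.767979636916337 39.660064798438675 [ 0.0008  0.0023 -0.0007  0.0001  0.0018  0.0009]
to go 0.00047822146728307305 -0.000545469875922982
lens pred [[339.89267732 148.00479398]] seen ~ (339.25, 147.25)
```

View pics/scene12.png

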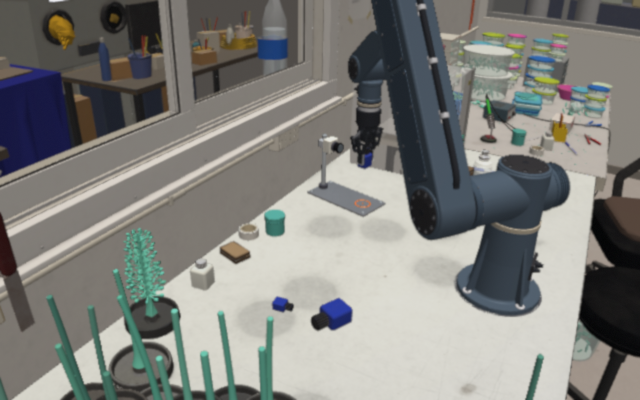

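The scene shows the bottle (365,160) held before the lens (338,147). The white bottle, jar, mould and other blue bottles sit where they were. Position is within 1 mm of my target, so I hold still briefly and hand in.

```bash
python3 -m creep '{"claw":[3,3,3,3,3],"dp":[[0,0,0],[0,0,0],[0,0,0],[0,0,0],[0,0,0]],"roll":[0,0,0,0,0]}' 30; python3 - <<'E'
from station import workorder
print(workorder.sign_off())
E
```

```text
t: 24.3
tcp_pos: [0.4815, -0.2337, 0.169]
tool_rot: [0.993, -0.12, 0.0, 0.0]
force: [0.1, -0.3, -1.6]
finger_gap: 0.461
the job is handed in; nothing more can be done
None
```

The middle-sized blue bottle was stood upright on the bench, released, then picked up again. It was held at the view point when I handed the job in, at 24.3 s of the 53 s allowed.

- **Righting it:** I gripped it by the cap, but it did not swing upright when lifted. I levered it up against the near edge of the camera's base plate instead; it slipped off once and took a second go. I set it on the bench beside the plate and trued it by pressing and sliding.
- **Letting go:** It stood free for about 2 s, and the camera picture showed it upright on its own.
- **Forces:** The highest reading at the wrist was about 32 N, while truing it.
- **Final hold:** It is gripped on its narrow sides (gap 39.7 mm) with a broad side facing the lens. The TCP is within 1 mm of the view point I measured, the bottle's middle is at about 170 mm, and the yaw is -13.8°, matching the plate.
- **Bystanders:** The white bottle, jar, mould block and other blue bottles looked unmoved in the last picture; I did not measure them again.

**Less certain:**
- The final position along the lens axis rests on one camera, because the arm blocked the top view. It is good to about 2 mm.
- The two cameras disagreed by about 2 mm on the ring's centre, so I used a point between them.
- During the levering, two estimates of how far the bottle stuck out differed by about 5 mm; the regrip made that irrelevant.

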